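Scoop two cut wheels from under the router bench's chip guard

ROBOT

A 7-joint arm with a two-finger parallel gripper is mounted at the origin on the work surface. World frame = base frame: x ahead of the robot, y to its left, z up, the work surface at z = 0. Lengths are in m, angles in rad, forces in N, time in s.
With the tool pointing down it reaches from about 0.4 to 0.875 m from the base axis. Payload 6.5 kg.
Tool frame: the origin (TCP) lies between the finger pads; the fingertips stand 17 mm ahead of it and the grasp point (between the pads) lies 2 mm behind it; y points along the fingers, z is the direction in which the jaws open and shut, and the axes are right-handed (so a half turn about y gives the same grasp; the last joint's range is limited). The gripper opens to 85 mm and grips with 20 to 120 N. Pads are 22 mm wide; open, the fingers measure 114 mm over their backs; the gripper's body (76 mm by 85 mm) begins 54 mm behind the grasp point. The pads swing forward as they close: fully open they stand 13 mm farther back than shut.
Start: joints at [1.157, 0.536, -0.004, 1.538, 0.003, 1.067, -0.071], TCP at [0.222, -0.611, 0.223] pointing down, gripper open.
Joint ranges: [-2.7, 2.7], [-0.37, 2.16], [-1.27, 1.26], [0.24, 2.4], [-1.31, 4.45], [0.19, 1.91], [-2.76, 2.76]. Speed limits (rad/s): [2.39, 2.39, 3.14, 3.14, 3.14, 3.14, 3.14].

INTERFACE

Orientations are given as a unit quaternion [x, y, z, w].
In Python, from cell import env gives the robot as it stands. The module is installed in compiled form; this text tells all that it offers.
- The arm moves only by the tool jog_arm, never from a script. Its argument "plan" is a list of rows, each a list of 7 numbers: the closure, from -1 (fully open) to 1 (shut), then the shift along the tool's x, y, z in mm, then the turn, a rotation vector about the tool's x, y, z in degrees. In form: [[hand, tx, ty, tz, rx, ry, rz], ...]. A call has 1 to 5 rows; each row is the pose to reach, as a shift and turn from the pose commanded when the call began, along the tool's axes at that moment; what a row does not reach only later rows make up. A row lasts 1/8 s, in which the tool goes at most 62.5 mm and 10.7 degrees, less where a joint would pass 70% of its speed; a pose out of reach is approached as far as the arm can. A call with a gripper value outside its range is refused whole. The fingers move at their own pace and stop on an object; "force" is the grip in N (left out, the last holds). Time passes only in rows, so rows that repeat a pose let the fingers close. It gives the time, the measured TCP pose, the force and the opening at its end, in the units of the state.
- env.get_obs(): the state, without advancing time (a new reading comes with each control period).
- env.snapshot(name): name is "scene" or "top"; returns a dict with "img" (400x640x3 uint8, red, green, blue), "fx", "fy", "cx", "cy" (pixels), "dist_coeffs" ([k1, k2, p1, p2, k3] as OpenCV has them; the pictures are not rectified), "origin" and "attitude" of the camera in the world. Camera axes: x right, y up, looking along -z (the intrinsics and any distortion apply to the point x, -y, -z); pixel columns grow to the right and rows downward; lengths in m; the calibration is good to about 2 mm. A picture is of the moment at which its call begins. There is no depth.
- env.hand_in(): hands the job in, once; it reports no verdict.
Trained networks look in the newest picture that a camera, given by its name, has taken for a name from the list of things; names that differ only in an ending like _2 or _b are one class to them, and where a whole thing is asked for, a point or a joint stands for the part that bears it (a point fixed in the world has none). Each returns a list of dicts, best first, with "p" (0 to 1); they miss things now and then, are a little off and sometimes report something else, mostly with a low value. They report only what shows in the picture. A call takes as long as a camera call. They do not tell look-alikes from the thing itself.
- env.masks_of(camera, label): "pixels" (400x640 bool, what is visible of it) and "rect" ([centre column, centre row, width, height] in pixels, round what is visible of it).
The state is a dict: "time_s": time; "joints": joint angles; "qvel": joint speeds; "tau": joint torques, N m; "ee_pos": TCP position; "orientation": TCP orientation; "ft_force": force on the tool from outside, world axes, zero at the start; "ft_torque": the same for the moment, N m; "opening": finger opening in m.
Only numpy, scipy, OpenCV 4.12 (cv2) and the standard library are available. Lean on these libraries where they do the work, as an engineer would, in place of code of your own. Each camera call takes 0.05 s, during which the arm holds its last target. There are 200 camera calls.

TASK

Two cut wooden wheels have slid under the clear chip guard. Pick up the flat scoop by its handle and slide it in under the guard's front lip to collect both wheels, without the gripper ever touching a wheel, then carry them together in the scoop and set it down level on the plywood board, lying along the board (either way round) with its whole pan on it, and let go. Leave the stepped steel block that also lies under the guard, and everything else on the bench, where it is.

Things in the scene. Friction and masses are not known exactly. Their poses are not given: they have to be found in the camera images.
- guard: Fixed low shelf, open front towards the robot: clear acrylic sheet 350 wide (y) x 200 deep (x) x 6, underside 60 above the bench, on two end cheeks (inner faces at y = +-165). Under it, right across, a black stop bar 20 high. Origin: on the bench, middle of the bar's front face; x points into the bar, away from the robot; y along the bar. The bench is at z = 0. Turned up to 0.15 rad.
- scoop: Flat aluminium scoop, 220 g. Pan 142 long (x -71 to +71) x 86 wide (y); floor 2.5 thick, open mouth at x = +71; side walls 18.5 high, inner width 80; back wall 22 high. Origin: middle of the pan's underside, x to the mouth, z up. Pushed in level, on or up to 2 above the bench, the mouth edge wedges under a wheel stopped by the bar (a few N); it pushes back a wheel already in the pan.
- wheel0: Cut wooden disc 64 diameter x 16 thick, 35 g, counterbored on top, lower rim bevelled (flat underside 40 diameter; bevel rises 4 over 12). Lies flat under the guard, centre 34 to 52 in front of the bar. The two wheels and the block lie in three lanes, in any order, at guard y of about -100, 0, +100 (within 9). Origin: centre of its underside, z up.
- wheel1: The second wheel, identical to the first. Origin: centre of its underside.
- block: Stepped dark steel block, 56 (x) x 40 (y), up to 36 high, 450 g, in the third lane under the guard, turned up to 0.3 rad to it. To be left where it is. Origin: centre of its underside.
- board: Plywood board fixed flat on the bench, 240 long (x) x 140 wide (y) x 12 thick, a few counterbored holes. To the left or right of the robot, the scoop starting on the other side. Origin: centre of its underside (the top is 12 higher).
- glue: Bystander: white bottle 60 diameter, 150 high, standing beyond the left work place, beside the guard. Origin: centre of its foot.
- can: Bystander: steel can 66 diameter, 110 high, standing beyond the right work place, beside the guard. Origin: centre of its foot.
- mug: Bystander: white mug 80 diameter, 95 high, near the robot on its left. Origin: centre of its foot.
- hammer: Bystander: hammer lying far left. Origin: under its middle, x along the shaft.
- driver: Bystander: screwdriver lying far right. Origin: under its middle, x along the shaft.
- bits: Bystander: open grey plastic bin 120 x 90 x 50 high, far left. Origin: centre of its underside.
- roll: Bystander: cardboard-coloured roll 90 diameter, 40 high, far right. Origin: centre of its underside.
- lip (a point): Middle of the lower front edge of the guard's clear sheet, 90 in front of the bar and 60 above the bench (guard x = -90). Small fittings stand on the sheet only behind the bar, up to 100 above the bench.
- handle (a point): Middle of the scoop's handle, 55 above its underside, at scoop x = -100. The handle is an upright wooden block behind the pan: x = -75 to -125, 18 thick across y, from the bench up to 78 high; grip it from above across its 18.
- mouth (a point): Middle of the front edge of the scoop's mouth, on the underside of its floor, at scoop x = +71.
Things that resemble listed ones, but are neither listed nor needed, are in the scene too. Leave any purple look-alike of the scoop alone.

How it is judged:
By the outcome, as a careful person would: the job done as asked, in the order asked, and still so for the second after the job is handed in, with the robot touching nothing.
It also fails if it takes over 72 s, if anything falls off the work surface, if the arm or the gripper's body presses on something with over 40 N, if the wrist force passes 120 N, or if a joint passes its speed limit or range.

## Working session

There is one attempt and no reset: what is moved stays moved. The work goes in short steps, Python scripts to look and compute and a tool call to move; the robot and the scene stay as the last step left them, time stands still between calls to the robot, and variables do not carry over. Pictures are saved under pics/ and viewed, about 8 in all and at most 12, crops included, and the job is handed in when it is done.

Besides the shell and the picture viewer there is one more tool, called after "Call:" by a JSON object that holds its "name" and its "arguments". jog_arm: Moves the arm, as the interface text tells. Its arguments: {"type":"object","properties":{"plan":{"type":"array"},"force":{"type":"number"}},"required":["plan"]}

```bash
mkdir -p pics; ls
cat > h.py <<'E'
import numpy as np, cv2
from scipy.spatial.transform import Rotation as R
from cell import env
def rot(a):
    a=np.array(a,float)
    return a if a.shape==(3,3) else R.from_quat(a).as_matrix()
def ray(s,px):
    K=np.array([[s['fx'],0,s['cx']],[0,s['fy'],s['cy']],[0,0,1]],float)
    u=cv2.undistortPoints(np.array(px,float).reshape(-1,1,2),K,np.array(s['dist_coeffs'],float)).reshape(-1,2)
    d=np.c_[u[:,0],-u[:,1],-np.ones(len(u))]
    return d@rot(s['attitude']).T
def onplane(s,px,z):
    d=ray(s,px);o=np.array(s['origin']);return o+d*((z-o[2])/d[:,2])[:,None]
def proj(s,P):
    K=np.array([[s['fx'],0,s['cx']],[0,s['fy'],s['cy']],[0,0,1]],float)
    c=(np.array(P,float).reshape(-1,3)-np.array(s['origin']))@rot(s['attitude'])
    c=c*[1,-1,-1]
    return cv2.projectPoints(c.reshape(-1,1,3),np.zeros(3),np.zeros(3),K,np.array(s['dist_coeffs'],float))[0].reshape(-1,2)
def save(s,n,crop=None,k=1):
    im=s['img'][:,:,::-1]
    if crop: im=im[crop[1]:crop[3],crop[0]:crop[2]]
    cv2.imwrite('pics/'+n+'.png',cv2.resize(im,None,fx=k,fy=k,interpolation=cv2.INTER_CUBIC))
E
python3 - <<'E'
from h import *
for c in ['top','scene']:
    s=env.snapshot(c);save(s,c+'0');print(c,s['fx'],s['origin'],np.round(rot(s['attitude']),3).tolist(),s['dist_coeffs'])
    for l in ['scoop','wheel0','block','board','guard','handle','mouth','can','glue','mug']:
        for m in env.masks_of(c,l)[:3]:
            p=m['rect'];print(l,round(m['p'],2),np.round(p,1),np.round(onplane(s,[p[:2]],0.0)[0],3))
o=env.get_obs();print(o)
E
```

```text
pics
top 399.4517861051503 [0.31796145 0.04036106 1.28665677] [[0.005, 0.991, -0.133], [-1.0, 0.004, -0.003], [-0.003, 0.133, 0.991]] [-0.08890193  0.          0.          0.          0.        ]
scoop 0.95 [207.2 276.3  32.3  60.2] [0.235 0.411 0.   ]
scoop 0.71 [223.2 201.3  38.   59.6] [0.477 0.367 0.   ]
block 0.19 [436.6 121.1  23.9  29.6] [ 0.753 -0.341  0.   ]
board 0.85 [440.4 193.7  48.8  80.8] [ 0.505 -0.344  0.   ]
board 0.65 [221.8 201.9  37.   60.4] [0.475 0.371 0.   ]
handle 0.7 [220.9 199.5  35.7  62.2] [0.483 0.374 0.   ]
handle 0.59 [205.4 274.9  30.1  64.1] [0.239 0.417 0.   ]
mouth 0.87 [204.9 276.5  30.9  61.8] [0.234 0.418 0.   ]
mouth 0.78 [223.4 197.8  31.5  62.7] [0.489 0.366 0.   ]
can 0.67 [436.8 119.7  25.3  29.3] [ 0.758 -0.342  0.   ]
glue 0.95 [230.7 121.9  27.7  27.8] [0.747 0.352 0.   ]
mug 0.67 [261.1 253.3  25.2  37.6] [0.31  0.238 0.   ]
mug 0.5 [192.4 162.   42.5  39.6] [0.609 0.476 0.   ]
scene 405.9292102098641 [1.06448371 0.58654694 0.92653482] [[-0.717, -0.498, 0.487], [0.696, -0.525, 0.489], [0.012, 0.69, 0.724]] [-0.01806568  0.          0.  
[... 840 characters left out ...]
'time_s': 1.1, 'joints': array([ 1.15680447,  0.53635932, -0.00438617,  1.53790651,  0.00255243,
        1.06733724, -0.07121571]), 'qvel': array([ 4.10029865e-04, -4.91530945e-04, -3.94743018e-05, -4.63572662e-04,
        1.08533155e-03, -5.30434727e-04, -1.80882711e-03]), 'tau': array([-2.84530995e-05, -5.83338475e+01,  1.04762804e+00, -2.59440708e+01,
        1.23888379e-02,  1.72856377e-03,  5.19382851e-06]), 'ee_pos': array([ 0.22153266, -0.61106289,  0.22301384]), 'orientation': array([-0.12233779,  0.69644531, -0.69644104,  0.12234084]), 'ft_force': array([0.22735644, 0.35449394, 0.17783971]), 'ft_torque': array([-0.01326208, -0.01311209,  0.00667204]), 'opening': 0.08547489946736808}
```

Run:
```python
import cv2
t=cv2.imread('pics/top0.png')[80:320,170:490];cv2.imwrite('pics/t1.png',cv2.resize(t,None,fx=2.5,fy=2.5,interpolation=cv2.INTER_CUBIC))
t=cv2.imread('pics/scene0.png')[170:370,150:520];cv2.imwrite('pics/s1.png',cv2.resize(t,None,fx=2.16,fy=2.16,interpolation=cv2.INTER_CUBIC))
```

```text
(no output)
```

View pics/t1.png

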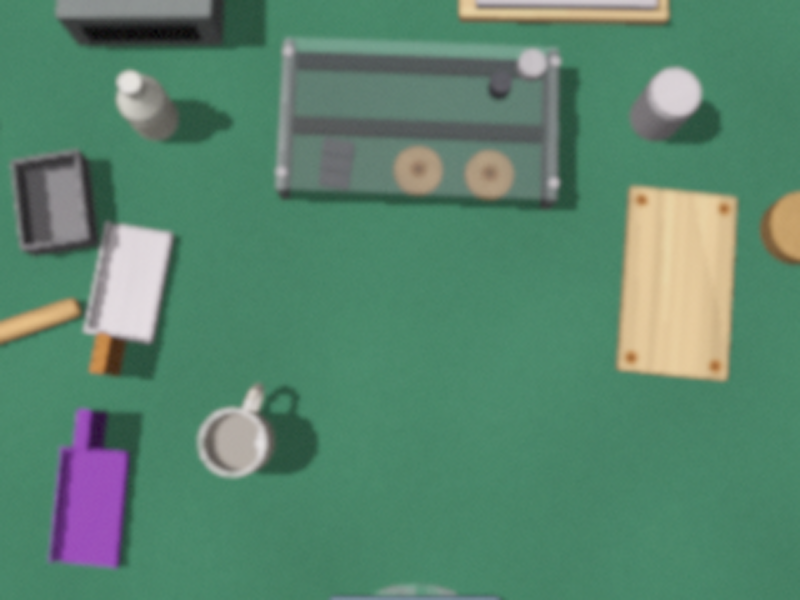

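View pics/s1.png

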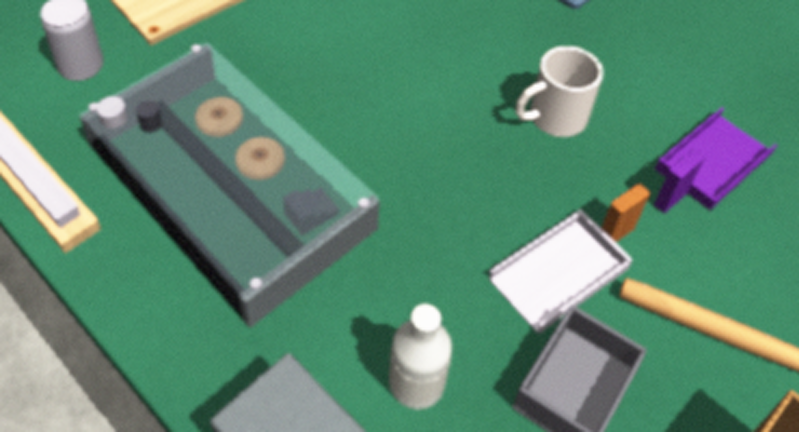

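```bash
cat > fit.py <<'E'
from h import *
from scipy.optimize import minimize
def box(x0,x1,y0,y1,z0,z1): return np.array([[x,y,z] for x in(x0,x1) for y in(y0,y1) for z in(z0,z1)])
t=np.linspace(0,2*np.pi,40)
disc=np.r_[np.c_[32*np.cos(t),32*np.sin(t),0*t+16],np.c_[32*np.cos(t),32*np.sin(t),0*t+4]]
M={'scoop':[box(-71,71,-43,43,0,18.5),box(-125,-75,-9,9,0,78)],'board':[box(-120,120,-70,70,0,12)],'wheel':[disc],'block':[box(-28,28,-20,20,0,30)]}
def place(P,p): 
    c,s=np.cos(p[2]),np.sin(p[2]);P=P/1000;return np.c_[p[0]+c*P[:,0]-s*P[:,1],p[1]+s*P[:,0]+c*P[:,1],P[:,2]]
def render(s,name,p,k=4):
    im=np.zeros((400*k,640*k),np.uint8)
    for b in M[name]:
        q=(proj(s,place(b,p))+.5)*k-.5
        cv2.fillConvexPoly(im,cv2.convexHull(np.round(q).astype(np.int32)),1)
    return cv2.resize(im.astype(np.float32),(640,400),interpolation=cv2.INTER_AREA)
def fit(obs,name,p0,yaw=True):
    def f(p):
        c=0
        for s,m in obs:
            r=render(s,name,p if yaw else [p[0],p[1],0]);c+=np.abs(r-m).sum()/(r.sum()+1)
        return c
    n=3 if yaw else 2;best=None
    for _ in range(3):
        x0=np.array(p0[:n]) if best is None else best.x
        S=np.vstack([x0]+[x0+d for d in np.diag([.02,.02,.15][:n])])
        best=minimize(f,x0,method='Nelder-Mead',options=dict(initial_simplex=S,xatol=2e-4,fatol=1e-4))
    return best.x,best.fun
def notgreen(s):
    a=s['img'].astype(int);return (a[...,1]-np.maximum(a[...,0],a[...,2])<12)
E
python3 - <<'E'
from fit import *
S={};mk={}
for c in ['top','scene']:
    s=S[c]=env.snapshot(c);ng=notgreen(s)
    for l,k in [('scoop',(.48,.37)),('board',(.51,-.34))]:
        L=env.masks_of(c,l)
        L=[m for m in L if np.hypot(*(onplane(s,[m['rect'][:2]],0)[0,:2]-k))<.06]
        if L:
            d=cv2.dilate(L[0]['pixels'].astype(np.uint8),np.ones((3,3)))>0
            mk[c,l]=(d&ng).astype(np.float32);print(c,l,L[0]['pixels'].sum(),mk[c,l].sum())
    a=s['img'].astype(int);tan=((a[...,0]-a[...,2]>15)&(a[...,0]>a[...,1]-5)).astype(np.uint8)
    n,lab,st,ce=cv2.connectedComponentsWithStats(tan)
    for i in range(1,n):
        w=onplane(s,[ce[i]],.01)[0]
        if st[i,4]>60 and .5<w[0]<.85 and abs(w[1])<.2: print(c,'tan',st[i],ce[i],np.round(w,3)); mk[c,'w',round(w[1],2)]=(lab==i)
for l,p0 in [('scoop',(.47,.37,-.15)),('board',(.51,-.34,0))]:
    o=[(S[c],mk[c,l]) for c in S if (c,l) in mk]
    x,e=fit(o,l,p0);print(l,np.round(x,4),round(e,3))
    for c in S:
        if (c,l) in mk: print('  ',c,fit([(S[c],mk[c,l])],l,x))
def tc(u,v): return (170+u/2.5-.3,80+v/2.5-.3)
def sc(u,v): return (150+u/2.16-.27,170+v/2.16-.27)
print('bar foot',np.round(onplane(S['top'],[tc(293,136),tc(545,142)],0),4))
print('sheet top',np.round(onplane(S['top'],[tc(287,38),tc(560,50),tc(277,192),tc(556,205)],.063),4))
print('sheet sc',np.round(onplane(S['scene'],[sc(85,118),sc(207,45),sc(378,200),sc(250,300)],.063),4))
pts=[]
for c in S:
  for k in mk:
    if k[0]==c and k[1]=='w':
        print(k,fit([(S[c],mk[k].astype(np.float32))],'wheel',(.68,k[2]),False))
np.save('S.npy',S,allow_pickle=True)
E
```

```text
top scoop 1458 1519.0
top board 3124 3307.0
top tan [328 138  19  20 305] [336.9147541  147.69508197] [ 0.655 -0.004  0.01 ]
top tan [356 140  20  20 306] [365.29084967 149.47058824] [ 0.65  -0.098  0.01 ]
scene tan [240 215  22  18 310] [250.89032258 223.49032258] [ 0.65  -0.096  0.01 ]
scene tan [259 234  23  19 348] [269.91666667 242.8591954 ] [ 0.656 -0.002  0.01 ]
scoop [ 0.5058  0.3711 -0.1767] 0.07
   top (array([ 0.50583956,  0.3710765 , -0.17669928]), np.float64(0.06960435956716537))
board [ 0.5081 -0.3437 -0.0926] 0.032
   top (array([ 0.50812368, -0.34365836, -0.09261505]), np.float64(0.03203068673610687))
bar foot [[ 0.7039  0.1618  0.    ]
 [ 0.6973 -0.1741  0.    ]]
sheet top [[ 0.8161  0.1662  0.063 ]
 [ 0.8017 -0.1859  0.063 ]
 [ 0.6122  0.1747  0.063 ]
 [ 0.5971 -0.1757  0.063 ]]
sheet sc [[ 0.8006 -0.1718  0.063 ]
 [ 0.6059 -0.17    0.063 ]
 [ 0.6181  0.1777  0.063 ]
 [ 0.8114  0.1743  0.063 ]]
('top', 'w', np.float64(-0.0)) (array([ 0.65553858, -0.00406845]), np.float64(0.05145592242479324))
('top', 'w', np.float64(-0.1)) (array([ 0.64962485, -0.09768375]), np.float64(0.05098194628953934))
('scene', 'w', np.float64(-0.1)) (array([ 0.64975563, -0.09655775]), np.float64(0.10007251799106598))
('scene', 'w', np.float64(-0.0)) (array([ 0.65545873, -0.00214747]), np.float64(0.09509899467229843))
```

```bash
cat > mv.py <<'E'
from h import *
import sys
def tgt(yaw,pitch=0):
    return R.from_euler('z',yaw)*R.from_euler('y',-pitch)*R.from_matrix(np.array([[1,0,0],[0,0,1],[0,-1,0]],float))
def rel(p,yaw,pitch=0,o=None):
    o=o or env.get_obs();q=R.from_quat(o['orientation'])
    return np.round(q.inv().apply(np.array(p)-o['ee_pos'])*1000,1),np.round((q.inv()*tgt(yaw,pitch)).as_rotvec(degrees=True),2)
def st(o=None):
    o=o or env.get_obs();q=R.from_quat(o['orientation']);x=q.apply([1,0,0]);y=q.apply([0,1,0])
    print('t',round(o['time_s'],2),'p',np.round(o['ee_pos'],4),'yaw',round(np.arctan2(x[1],x[0]),4),'pitch',round(x[2],4),'down',np.round(y,3),'F',np.round(o['ft_force'],1),'op',round(o['opening'],4),'j',np.round(o['joints'],2))
E
python3 - <<'E'
from mv import *; from fit import *
st()
print(rel([.46,-.35,.26],-.8)); print(rel([.5,0,.26],-.177));print(rel([.4075,.3887,.2],-.177))
s=env.snapshot('scene')
L=[m for m in env.masks_of('scene','scoop') if abs(m['rect'][0]-412)<25]
m=cv2.dilate(L[0]['pixels'].astype(np.uint8),np.ones((3,3)))>0
m=(m&notgreen(s)).astype(np.float32);print(L[0]['p'],L[0]['pixels'].sum(),m.sum(),fit([(s,m)],'scoop',(.506,.371,-.177)))
p=(.506,.371,-.177);print((m*render(s,'scoop',p)).sum(),render(s,'scoop',p).sum())
a=s['img'].copy()
for nm,p,col in [('scoop',p,(255,0,0)),('board',(.508,-.3437,-.0926),(255,0,0))]:
    c,_=cv2.findContours((render(s,nm,p)>.5).astype(np.uint8),0,2);cv2.drawContours(a,c,-1,col,1)
s['img']=a;save(s,'ov',(150,100,520,370),2.1)
E
```

```text
t 1.4 p [ 0.2215 -0.6111  0.223 ] yaw -2.7937 pitch 0.0 down [-0.  0. -1.] F [-0.4 -0.4  0.8] op 0.0852 j [ 1.16  0.54 -0.    1.54  0.    1.07 -0.07]
(array([-313.2,  -37. , -164.1]), array([   0.  , -114.23,   -0.  ]))
(array([-470.1,  -37. , -479.5]), array([   0.  , -149.93,   -0.  ]))
(array([-515.6,   23. , -876.5]), array([   0.  , -149.93,   -0.  ]))
0.59 2313 2379.0 (array([ 0.5055842 ,  0.37119383, -0.16035755]), np.float64(0.06897123157978058))
2232.375 2268.75
```

View pics/ov.png

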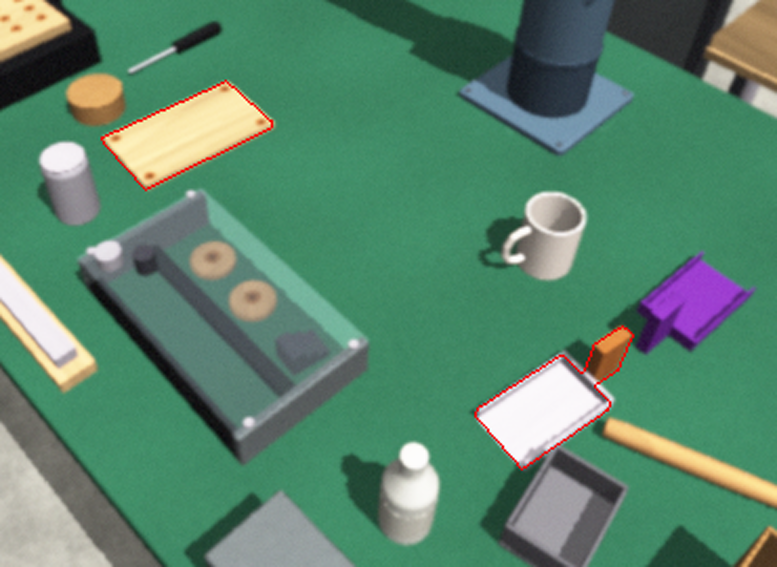

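Run:
```python
from mv import *
print(rel([.42,-.37,.26],-1.95))
```

```text
(array([-268.8,  -37. , -158.9]), array([ 1.000e-02, -4.834e+01, -0.000e+00]))
```

Call:
{"name": "jog_arm", "arguments": {"plan": [[-1, -270, -37, -159, 0, -48, 0], [-1, -270, -37, -159, 0, -48, 0], [-1, -270, -37, -159, 0, -48, 0], [-1, -270, -37, -159, 0, -48, 0], [-1, -270, -37, -159, 0, -48, 0]]}}

```text
time_s: 2.12
ee_pos: [0.4203, -0.3704, 0.2602]
orientation: [0.396, -0.585, 0.586, -0.396]
ft_force: [1.0, -0.4, 0.4]
opening: 0.0852
```

Run:
```python
from mv import *
st();print(rel([.53,-.09,.26],-1.1))
```

```text
t 2.12 p [ 0.4203 -0.3704  0.2602] yaw -1.9522 pitch 0.0003 down [ 0.    -0.001 -1.   ] F [ 1.  -0.4  0.4] op 0.0852 j [ 0.86  0.36 -0.28  1.73  0.11  1.07  0.16]
(array([-3.01e+02,  1.00e-01, -2.60e+00]), array([-3.000e-02, -4.883e+01,  3.000e-02]))
```

Call:
{"name": "jog_arm", "arguments": {"plan": [[-1, -301, 0, -3, 0, -49, 0], [-1, -301, 0, -3, 0, -49, 0], [-1, -301, 0, -3, 0, -49, 0], [-1, -301, 0, -3, 0, -49, 0], [-1, -301, 0, -3, 0, -49, 0]]}}

```text
time_s: 2.75
ee_pos: [0.5303, -0.0893, 0.26]
orientation: [-0.604, 0.368, -0.368, 0.604]
ft_force: [0.1, -0.4, -0.5]
opening: 0.0856
```

Run:
```python
from mv import *
st();print(rel([.48,.2,.24],-.4))
```

```text
t 2.75 p [ 0.5303 -0.0893  0.26  ] yaw -1.0952 pitch 0.0003 down [ 0.001  0.    -1.   ] F [ 0.1 -0.4 -0.5] op 0.0856 j [ 0.53  0.36 -0.57  1.77  0.22  1.07  0.37]
(array([-280.2,   20. ,   87.7]), array([-4.000e-02, -3.983e+01,  3.000e-02]))
```

Call:
{"name": "jog_arm", "arguments": {"plan": [[-1, -280, 20, 88, 0, -40, 0], [-1, -280, 20, 88, 0, -40, 0], [-1, -280, 20, 88, 0, -40, 0], [-1, -280, 20, 88, 0, -40, 0], [-1, -280, 20, 88, 0, -40, 0]]}}

```text
time_s: 3.38
ee_pos: [0.4804, 0.2005, 0.2398]
orientation: [-0.693, 0.14, -0.14, 0.693]
ft_force: [0.3, -0.2, -0.7]
opening: 0.0854
```

Run:
```python
from mv import *
st();print(rel([.407,.388,.13],-.169));print(rel([.407,.388,.053],-.169))
```

```text
t 3.38 p [0.4804 0.2005 0.2398] yaw -0.3992 pitch -0.0 down [ 0.     0.001 -1.   ] F [ 0.3 -0.2 -0.7] op 0.0854 j [ 0.15  0.41 -0.8   1.83  0.33  1.05  0.4 ]
(array([-140.5,  109.9,  144.2]), array([-5.000e-02, -1.319e+01,  1.000e-02]))
(array([-140.5,  186.9,  144.1]), array([-5.000e-02, -1.319e+01,  1.000e-02]))
```

Call:
{"name": "jog_arm", "arguments": {"plan": [[-1, -140, 100, 144, 0, -13.2, 0], [-1, -140, 100, 144, 0, -13.2, 0], [-1, -140, 100, 144, 0, -13.2, 0], [-1, -140, 110, 144, 0, -13.2, 0], [-1, -140, 110, 144, 0, -13.2, 0]]}}

```text
time_s: 4.0
ee_pos: [0.406, 0.3869, 0.1281]
orientation: [0.705, -0.06, 0.058, -0.704]
ft_force: [1.0, 0.2, 0.3]
opening: 0.0853
```

Run:
```python
from mv import *
st();print(rel([.407,.388,.053],-.169))
s=env.snapshot('scene');save(s,'g1',(360,200,520,320),4);s=env.snapshot('top')
```

```text
t 4.0 p [0.406  0.3869 0.1281] yaw -0.1673 pitch -0.0031 down [-0.003 -0.    -1.   ] F [1.  0.2 0.3] op 0.0853 j [-0.28  0.64 -0.76  1.82  0.54  0.91  0.11]
(array([ 1.1, 75.1,  1.3]), array([ 0.06,  0.1 , -0.18]))
```

View pics/g1.png

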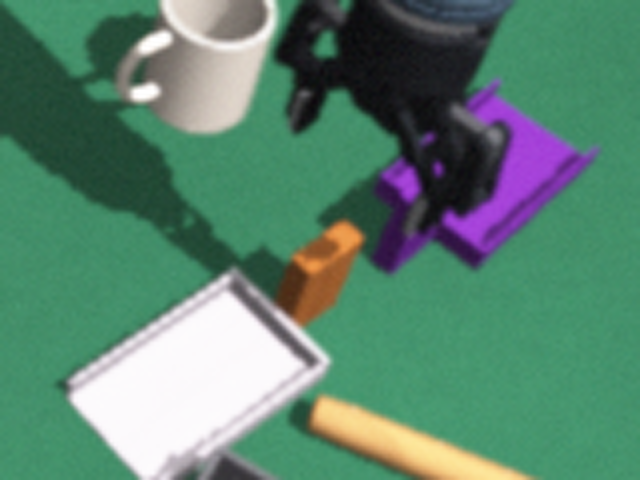

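Call:
{"name": "jog_arm", "arguments": {"plan": [[-1, 1, 40, 1, 0, 0, 0], [-1, 1, 75, 1, 0, 0, 0], [-1, 1, 75, 1, 0, 0, 0], [-1, 1, 75, 1, 0, 0, 0], [0, 1, 75, 1, 0, 0, 0]], "force": 60}}

```text
time_s: 4.72
ee_pos: [0.4112, 0.3865, 0.0564]
orientation: [-0.704, 0.06, -0.062, 0.705]
ft_force: [-0.5, -0.3, 0.1]
opening: 0.0699
```

Run:
```python
from mv import *
st();print(rel([.407,.388,.053],-.169))
```

```text
t 4.72 p [0.4112 0.3865 0.0564] yaw -0.1731 pitch 0.0019 down [ 0.002  0.002 -1.   ] F [-0.5 -0.3  0.1] op 0.0699 j [-0.33  0.74 -0.68  1.85  0.64  0.79  0.04]
(array([-4.4,  3.4,  0.8]), array([-0.13, -0.24,  0.11]))
```

Call:
{"name": "jog_arm", "arguments": {"plan": [[-0.3, -2, 1, 1, 0, 0, 0], [0, -2, 1, 1, 0, 0, 0], [1, -2, 1, 1, 0, 0, 0], [1, -2, 1, 1, 0, 0, 0], [1, -2, 1, 1, 0, 0, 0]], "force": 60}}

```text
time_s: 5.35
ee_pos: [0.4084, 0.3876, 0.0539]
orientation: [-0.704, 0.061, -0.061, 0.705]
ft_force: [-0.2, 1.1, 1.5]
opening: 0.0166
```

Run:
```python
from mv import *
st()
```

```text
t 5.35 p [0.4084 0.3876 0.0539] yaw -0.1722 pitch 0.0002 down [ 0.     0.001 -1.   ] F [-0.2  1.1  1.5] op 0.0166 j [-0.34  0.74 -0.68  1.85  0.64  0.79  0.03]
```

Call:
{"name": "jog_arm", "arguments": {"plan": [[1, 0, 0, 0, 0, 0, 0], [1, 0, -10, 0, 0, 0, 0], [1, 0, -20, 0, 0, 0, 0], [1, 0, -20, 0, 0, 0, 0]], "force": 100}}

```text
time_s: 5.85
ee_pos: [0.4086, 0.3874, 0.0745]
orientation: [-0.704, 0.061, -0.061, 0.705]
ft_force: [0.4, -0.1, -2.1]
opening: 0.0154
```

Run:
```python
from mv import *; from fit import *
st()
s=env.snapshot('scene');save(s,'g2',(340,180,520,315),4)
s=env.snapshot('top')
print(rel([.42,.2,.074],-.10));print(rel([.42,0.05,.074],-.037))
```

```text
t 5.85 p [0.4086 0.3874 0.0745] yaw -0.1726 pitch 0.0007 down [ 0.001  0.001 -1.   ] F [ 0.4 -0.1 -2.1] op 0.0154 j [-0.32  0.71 -0.7   1.84  0.62  0.82  0.06]
(array([  43.6,   -0.3, -182.1]), array([ 0.01, -4.16,  0.  ]))
(array([ 6.940e+01, -3.000e-01, -3.299e+02]), array([ 0.01, -7.77,  0.  ]))
```

View pics/g2.png

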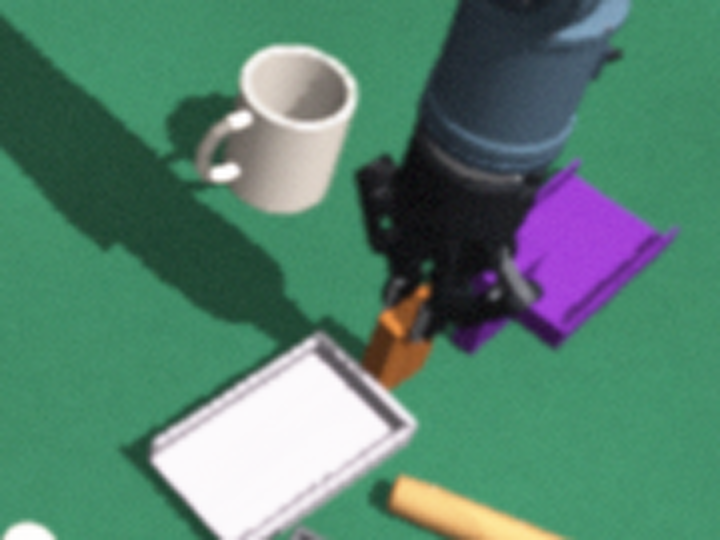

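Run:
```python
from mv import *
S=np.load('S.npy',allow_pickle=True).item()
for z in (.03,.05,.07): print(z,onplane(S['top'],[(170+257/2.5,80+386/2.5)],z)[0,:2],onplane(S['scene'],[(340+197/4,180+160/4)],z)[0,:2])
print(onplane(S['top'],[(170+280/2.5,80+192/2.5)],.06))
```

```text
0.03 [0.36955324 0.19798338] [0.3583627 0.1870577]
0.05 [0.36873214 0.19547478] [0.37411493 0.19596955]
0.07 [0.36791104 0.19296619] [0.38986715 0.2048814 ]
[[0.61194948 0.17029205 0.06      ]]
```

Call:
{"name": "jog_arm", "arguments": {"plan": [[1, 22, 0, -45, 0, -1, 0], [1, 40, 0, -90, 0, -2, 0], [1, 46, 0, -140, 0, -3, 0], [1, 48, 0, -182, 0, -4.2, 0], [1, 48, 0, -182, 0, -4.2, 0]]}}

```text
time_s: 6.58
ee_pos: [0.4236, 0.1949, 0.0728]
orientation: [0.708, -0.037, 0.036, -0.705]
ft_force: [0.9, 0.2, -1.6]
opening: 0.0155
```

Run:
```python
from mv import *
st();print(rel([.422,.006,.074],-.037));print(rel([.422,0.006,.055],-.037))
```

```text
t 6.58 p [0.4236 0.1949 0.0728] yaw -0.1038 pitch -0.0018 down [-0.002 -0.004 -1.   ] F [ 0.9  0.2 -1.6] op 0.0155 j [ 0.06  0.6  -0.74  2.08  0.63  0.7   0.38]
(array([  18. ,   -0.4, -188.1]), array([ 0.25, -3.83, -0.11]))
(array([  18. ,   18.6, -188. ]), array([ 0.25, -3.83, -0.11]))
```

Call:
{"name": "jog_arm", "arguments": {"plan": [[1, 4, 0, -50, 0, -1, 0], [1, 8, 0, -100, 0, -2, 0], [1, 13, 0, -150, 0, -3, 0], [1, 18, 0, -188, 0, -3.8, 0], [1, 18, 0, -188, 0, -3.8, 0]]}}

```text
time_s: 7.2
ee_pos: [0.4237, 0.0082, 0.0733]
orientation: [0.707, -0.014, 0.013, -0.707]
ft_force: [0.2, 0.3, -2.7]
opening: 0.0154
```

Run:
```python
from mv import *; from fit import *
st();print(rel([.422,.006,.055],-.037))
S={c:env.snapshot(c) for c in('top','scene')}
for c in S:
    s=S[c]
    a=s['img'].copy()
    o=env.get_obs();x=o['ee_pos'];yw=-.037
    p=(x[0]+.0987*np.cos(yw),x[1]+.0987*np.sin(yw),yw)
    M['scoop']=[b+[0,0,20] for b in M['scoop'][:1]] if c=='top' else M['scoop']
    for nm,q in (('scoop',p),('wheel',(.6555,-.003,0)),('wheel',(.6497,-.097,0))):
        cc,_=cv2.findContours((render(s,nm,q)>.5).astype(np.uint8),0,2);cv2.drawContours(a,cc,-1,(255,0,0),1)
    s['img']=a
save(S['top'],'l1',(270,90,410,220),2.8); save(S['scene'],'l1s',(190,180,420,310),1.7)
a=cv2.imread('pics/l1.png');b=cv2.imread('pics/l1s.png');h=max(len(a),len(b))
f=lambda i:np.vstack([i,np.zeros((h-len(i),i.shape[1],3),np.uint8)])
cv2.imwrite('pics/l1c.png',np.hstack([f(a),f(b)]))
```

```text
t 7.2 p [0.4237 0.0082 0.0733] yaw -0.0377 pitch -0.0007 down [-0.001 -0.001 -1.   ] F [ 0.2  0.3 -2.7] op 0.0154 j [ 0.5   0.54 -0.76  2.18  0.63  0.65  0.82]
(array([-1.6, 18.3, -2.2]), array([ 0.07, -0.04, -0.04]))
```

View pics/l1c.png

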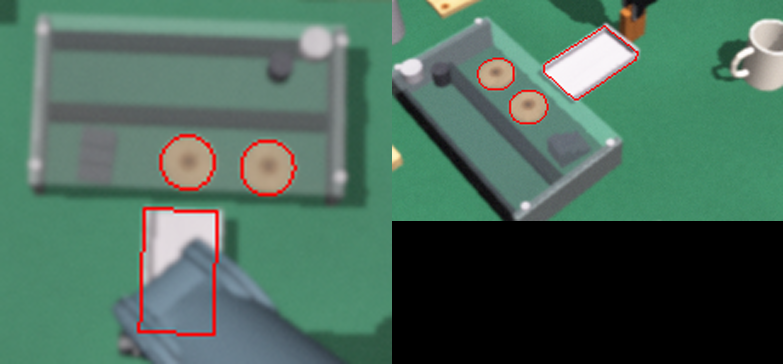

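```bash
cat > sf.py <<'E'
from mv import *; from fit import *
def scoopfit(dz,cam='scene',pan=True):
    "fit pan-only white region in the scene camera; predicted vs fitted"
    o=env.get_obs();x=o['ee_pos'];q=R.from_quat(o['orientation']).apply([1,0,0]);yw=np.arctan2(q[1],q[0])
    p=np.array((x[0]+.0987*np.cos(yw),x[1]+.0987*np.sin(yw),yw))
    M['pan']=[box(-71,71,-43,43,0,18.5)+[0,0,dz]]
    s=env.snapshot(cam);roi=cv2.dilate((render(s,'pan',p)>0).astype(np.uint8),np.ones((15,15)))>0
    a=s['img'].astype(int)
    m=notgreen(s)&roi&~((a[...,0]-a[...,2])>40)&(a.max(2)>70)
    n,l,stt,_=cv2.connectedComponentsWithStats(m.astype(np.uint8));m=l==1+np.argmax(stt[1:,4])
    f,e=fit([(s,m.astype(np.float32))],'pan',p)
    print(cam,'pred',np.round(p,4),'fit',np.round(f,4),'err',round(e,3));return s,m
E
python3 - <<'E'
from sf import *
s,m=scoopfit(20)
s=env.snapshot('top');a=s['img'].astype(int);w=(a.min(2)>150)&notgreen(s)
ys,xs=np.where(w[160:200,310:360]);ys+=160;xs+=310
for r in range(163,185,2):
    k=xs[ys==r]
    if len(k): print(r,k.min(),k.max(),np.round(onplane(s,[(k.min()-.5,r),(k.max()+.5,r)],.03)[:,:2],4).tolist())
E
```

```text
scene pred [ 0.5228  0.0085 -0.0328] fit [ 0.5217  0.0094 -0.0233] err 0.094
165 320 346 [[0.5925, 0.0524], [0.5929, -0.0344]]
167 320 347 [[0.5859, 0.0523], [0.5863, -0.0375]]
169 320 347 [[0.5794, 0.0523], [0.5798, -0.0375]]
171 320 347 [[0.5729, 0.0523], [0.5733, -0.0375]]
173 320 347 [[0.5663, 0.0522], [0.5667, -0.0374]]
175 320 347 [[0.5598, 0.0522], [0.5602, -0.0374]]
177 319 347 [[0.5533, 0.0554], [0.5537, -0.0374]]
179 319 346 [[0.5468, 0.0553], [0.5472, -0.0342]]
181 319 332 [[0.5403, 0.0553], [0.5405, 0.0106]]
183 320 330 [[0.5339, 0.0521], [0.534, 0.017]]
```

Run:
```python
from mv import *
for _ in range(3): st(); env.snapshot('top')
print(rel([.422,.0055,.055],-.037))
```

```text
t 7.4 p [0.424  0.0126 0.0738] yaw -0.0304 pitch 0.0006 down [ 0.001  0.001 -1.   ] F [ 0.2  0.4 -2.4] op 0.0155 j [ 0.5   0.54 -0.76  2.18  0.63  0.65  0.82]
t 7.45 p [0.4239 0.0125 0.0738] yaw -0.0301 pitch 0.0005 down [ 0.001  0.001 -1.   ] F [-0.5 -0.3 -1.9] op 0.0155 j [ 0.5   0.54 -0.76  2.18  0.63  0.65  0.82]
t 7.5 p [0.4238 0.0124 0.0737] yaw -0.0301 pitch 0.0004 down [ 0.     0.001 -1.   ] F [-0.1 -0.7 -2.6] op 0.0157 j [ 0.5   0.54 -0.76  2.18  0.63  0.65  0.82]
(array([-1.6, 18.7, -6.6]), array([-0.03,  0.38,  0.01]))
```

Call:
{"name": "jog_arm", "arguments": {"plan": [[1, -1, 8, -6, 0, 0.4, 0], [1, -1, 18, -6, 0, 0.4, 0], [1, -1, 18, -6, 0, 0.4, 0]]}}

```text
time_s: 7.92
ee_pos: [0.4219, 0.0048, 0.0548]
orientation: [-0.707, 0.015, -0.013, 0.707]
ft_force: [-0.5, -0.4, -1.2]
opening: 0.0154
```

Run:
```python
from mv import *
env.snapshot('top');env.snapshot('top');st()
print(rel([.422,.0055,.055],-.037));c,sn=np.cos(.037),np.sin(.037)
```

```text
t 8.03 p [0.4222 0.005  0.0554] yaw -0.0394 pitch -0.0007 down [-0.001  0.    -1.   ] F [-0.2  0.8 -2.3] op 0.0153 j [ 0.48  0.57 -0.72  2.19  0.68  0.61  0.79]
(array([-0.2,  0.4,  0.5]), array([-0.01, -0.13, -0.04]))
```

Call:
{"name": "jog_arm", "arguments": {"plan": [[1, 25, 0, 0, 0, 0, 0], [1, 36, 0, 0, 0, 0, 0], [1, 45, 0, 0, 0, 0, 0], [1, 55, 0, 0, 0, 0, 0], [1, 65, 0, 0, 0, 0, 0]]}}

```text
time_s: 8.65
ee_pos: [0.4876, 0.0022, 0.0555]
orientation: [0.707, -0.014, 0.014, -0.707]
ft_force: [-0.4, -0.9, -2.3]
opening: 0.0152
```

Call:
{"name": "jog_arm", "arguments": {"plan": [[1, 8, 0, 0, 0, 0, 0], [1, 16, 0, 0, 0, 0, 0], [1, 24, 0, 0, 0, 0, 0], [1, 31, 0, 0, 0, 0, 0], [1, 36, 0, 0, 0, 0, 0]]}}

```text
time_s: 9.28
ee_pos: [0.5238, 0.0008, 0.0556]
orientation: [-0.707, 0.014, -0.014, 0.707]
ft_force: [0.0, 0.1, -3.1]
opening: 0.0154
```

Run:
```python
from sf import *
S={c:env.snapshot(c) for c in('top','scene')};st()
save(S['top'],'a',(270,90,410,220),2.8); save(S['scene'],'b',(190,190,320,310),2.9)
a=cv2.imread('pics/a.png');b=cv2.imread('pics/b.png');h=min(len(a),len(b))
cv2.imwrite('pics/p1.png',np.hstack([a[:h],b[:h]]))
print(rel([.525,.0017,.0555],-.037))
```

```text
t 9.38 p [0.524  0.0009 0.0557] yaw -0.0398 pitch 0.0005 down [ 0.001  0.    -1.   ] F [-0.3  0.7 -3.1] op 0.0158 j [ 0.45  0.7  -0.71  1.95  0.66  0.75  0.88]
(array([1. , 0.2, 0.8]), array([-0.02, -0.16,  0.03]))
```

View pics/p1.png

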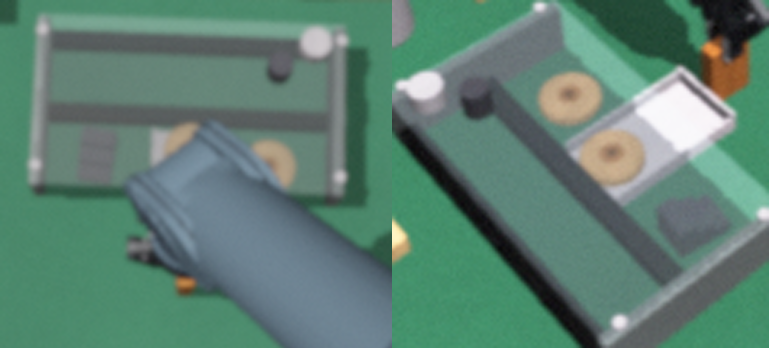

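Call:
{"name": "jog_arm", "arguments": {"plan": [[1, 0, -3, 0, 0, 0, -3], [1, -8, -3, 0, 0, 0, -3], [1, -20, -3, 0, 0, 0, -3], [1, -34, -3, 0, 0, 0, -3], [1, -48, -3, 0, 0, 0, -3]]}}

```text
time_s: 10.0
ee_pos: [0.4742, 0.0028, 0.0586]
orientation: [0.707, 0.004, 0.032, -0.706]
ft_force: [0.4, -0.6, -2.8]
opening: 0.0154
```

Run:
```python
from sf import *
env.snapshot('top');s=env.snapshot('scene');st()
save(s,'b2',(190,190,340,310),3)
c,sn=np.cos(.037),np.sin(.037)
# lane 2 line through wheel (.6497,-.097)
x=.429;y=-.097+(.6497-x)*np.tan(.037);print(y,rel([x,.0045,.058],-.037,.05),rel([x,y,.058],-.037,.05))
```

```text
t 10.1 p [0.473  0.0025 0.0583] yaw -0.0389 pitch 0.05 down [ 0.05  -0.003 -0.999] F [-0.5 -0.6 -3.2] op 0.0155 j [ 0.46  0.6  -0.7   2.11  0.71  0.61  0.8 ]
-0.08883037158594048 (array([-44. ,  -1.9,   0.3]), array([ 0.06, -0.11,  0.  ])) (array([-40.4,  -1.6, -93. ]), array([ 0.06, -0.11,  0.  ]))
```

View pics/b2.png

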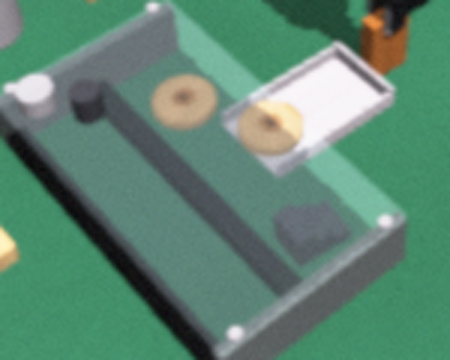

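Call:
{"name": "jog_arm", "arguments": {"plan": [[1, -14, -1.5, 0, 0, 0, 0], [1, -28, -1.5, 0, 0, 0, 0], [1, -40, -1.5, 0, 0, 0, 0], [1, -44, -1.5, -4, 0, 0, 0], [1, -43, -1.5, -20, 0, 0, 0]]}}

```text
time_s: 10.72
ee_pos: [0.4315, -0.0152, 0.058]
orientation: [0.707, 0.005, 0.032, -0.706]
ft_force: [0.8, -1.5, -2.0]
opening: 0.0151
```

Call:
{"name": "jog_arm", "arguments": {"plan": [[1, 0, 0, -20, 0, 0, 0], [1, 1, 0, -40, 0, 0, 0], [1, 2, 0, -60, 0, 0, 0], [1, 2, 0, -73, 0, 0, 0], [1, 2, 0, -73, 0, 0, 0]]}}

```text
time_s: 11.35
ee_pos: [0.4307, -0.0894, 0.0579]
orientation: [0.707, 0.004, 0.033, -0.706]
ft_force: [-0.2, 0.6, -2.2]
opening: 0.0156
```

Run:
```python
from sf import *
env.snapshot('top');s=env.snapshot('scene');st()
x=.428;y=-.097+(.6497-x)*np.tan(.037)
print(rel([x,y,.0555],-.037,0))
```

```text
t 11.45 p [ 0.4309 -0.0879  0.058 ] yaw -0.0392 pitch 0.0527 down [ 0.053 -0.001 -0.999] F [-0.3 -0.4 -1.8] op 0.0155 j [ 0.69  0.56 -0.71  2.2   0.71  0.56  0.99]
(array([-3. ,  2.4, -1. ]), array([-0.03, -0.12,  3.02]))
```

Call:
{"name": "jog_arm", "arguments": {"plan": [[1, -3, 1, -1, 0, 0, 1.5], [1, -3, 2.4, -1, 0, 0, 3], [1, -3, 2.4, -1, 0, 0, 3]]}}

```text
time_s: 11.82
ee_pos: [0.4286, -0.089, 0.0553]
orientation: [-0.707, 0.014, -0.014, 0.707]
ft_force: [0.4, 0.7, -2.7]
opening: 0.0156
```

```bash
cat >> sf.py <<'E'
def tans(c):
    s=env.snapshot(c);a=s['img'].astype(int);tan=((a[...,0]-a[...,2]>15)&(a[...,0]>a[...,1]-5)).astype(np.uint8)
    n,lab,stt,ce=cv2.connectedComponentsWithStats(tan)
    for i in range(1,n):
        w=onplane(s,[ce[i]],.015)[0]
        if stt[i,4]>60 and .3<w[0]<.75 and abs(w[1])<.25: print(c,'tan',stt[i],np.round(w,4))
    return s
E
python3 - <<'E'
from sf import *
env.snapshot('top');tans('top');s=tans('scene');scoopfit(1.5);st()
x=.428;y=-.097+(.6497-x)*np.tan(.037)
print(rel([x,y,.0555],-.037,0));save(s,'b3',(190,170,340,290),3)
E
```

```text
top tan [356 140  20  20 308] [ 0.6483 -0.0969  0.015 ]
top tan [355 163  22  21 350] [ 0.5704 -0.0968  0.015 ]
scene tan [300 171  15  23 247] [ 0.4126 -0.1066  0.015 ]
scene tan [261 200  22  19 311] [ 0.5712 -0.0947  0.015 ]
scene tan [241 215  21  18 309] [ 0.6525 -0.0919  0.015 ]
scene pred [ 0.5265 -0.0932 -0.0394] fit [ 0.5237 -0.0913 -0.0284] err 0.311
t 12.03 p [ 0.4277 -0.0894  0.0554] yaw -0.0394 pitch -0.0001 down [-0.  0. -1.] F [-0.7  1.4 -2.2] op 0.0152 j [ 0.69  0.59 -0.72  2.16  0.67  0.63  1.02]
(array([ 0.3, -0.1,  0.6]), array([-0.  , -0.14, -0.01]))
```

View pics/b3.png

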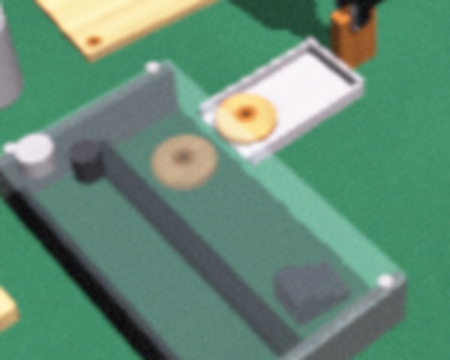

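Call:
{"name": "jog_arm", "arguments": {"plan": [[1, 12, 0, 0, 0, 0, 0], [1, 24, 0, 0, 0, 0, 0], [1, 35, 0, 0, 0, 0, 0], [1, 45, 0, 0, 0, 0, 0], [1, 54, 0, 0, 0, 0, 0]]}}

```text
time_s: 12.65
ee_pos: [0.4823, -0.0916, 0.0553]
orientation: [-0.707, 0.014, -0.014, 0.707]
ft_force: [0.3, -0.2, -2.9]
opening: 0.0156
```

Call:
{"name": "jog_arm", "arguments": {"plan": [[1, 8, 0, 0, 0, 0, 0], [1, 16, 0, 0, 0, 0, 0], [1, 24, 0, 0, 0, 0, 0], [1, 32, 0, 0, 0, 0, 0], [1, 38, 0, 0, 0, 0, 0]]}}

```text
time_s: 13.28
ee_pos: [0.5204, -0.0931, 0.0554]
orientation: [-0.707, 0.014, -0.014, 0.707]
ft_force: [-0.9, -0.1, -3.0]
opening: 0.0154
```

Run:
```python
from sf import *
env.snapshot('top');s=tans('scene');tans('top');st()
save(s,'b4',(190,170,340,290),3)
```

```text
scene tan [276 185  17  23 278] [ 0.508  -0.1101  0.015 ]
scene tan [236 205  39  30 619] [ 0.635  -0.0954  0.015 ]
top tan [356 135  19  16 222] [ 0.6726 -0.0947  0.015 ]
t 13.43 p [ 0.5203 -0.0931  0.0555] yaw -0.0397 pitch 0.0008 down [ 0.001  0.    -1.   ] F [-1.1 -0.1 -2.6] op 0.0156 j [ 0.63  0.7  -0.71  1.94  0.66  0.75  1.06]
```

View pics/b4.png

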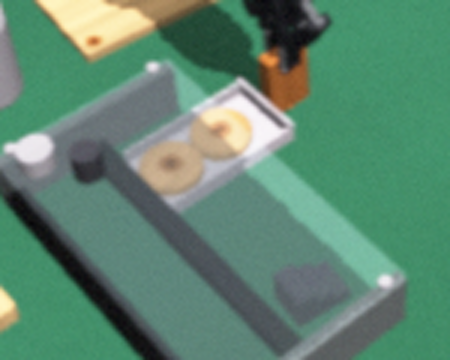

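Call:
{"name": "jog_arm", "arguments": {"plan": [[1, 0, -3, 0, 0, 0, -4], [1, -6, -3, 0, 0, 0, -4], [1, -16, -3, 0, 0, 0, -4], [1, -28, -3, 0, 0, 0, -4], [1, -40, -3, 0, 0, 0, -4]]}}

```text
time_s: 14.05
ee_pos: [0.4789, -0.0915, 0.0584]
orientation: [0.707, 0.011, 0.038, -0.706]
ft_force: [-0.5, -0.0, -2.7]
opening: 0.0152
```

Call:
{"name": "jog_arm", "arguments": {"plan": [[1, -12, 0, 0, 0, 0, 0], [1, -24, 0, 0, 0, 0, 0], [1, -36, 0, 0, 0, 0, 0], [1, -48, 0, 0, 0, 0, 0], [1, -58, -1, 0, 0, 0, 0]]}}

```text
time_s: 14.68
ee_pos: [0.4214, -0.0892, 0.0555]
orientation: [0.707, 0.011, 0.039, -0.706]
ft_force: [-0.7, -0.3, -2.7]
opening: 0.0155
```

Run:
```python
from sf import *
env.snapshot('top');tans('scene');tans('top');st()
print(rel([.420,-.20,.09],-.06,.06));print(rel([.4217,-.3357,.095],-.0926,.06))
```

```text
scene tan [302 170  15  22 253] [ 0.4042 -0.1075  0.015 ]
scene tan [263 188  37  28 599] [ 0.532  -0.0975  0.015 ]
top tan [354 164  23  41 688] [ 0.5362 -0.0946  0.015 ]
t 14.82 p [ 0.4209 -0.0894  0.0553] yaw -0.0397 pitch 0.0684 down [ 0.068 -0.003 -0.998] F [-1.4  0.4 -1.3] op 0.0156 j [ 0.69  0.55 -0.69  2.23  0.73  0.52  0.97]
(array([   5.9,  -34.3, -110.6]), array([-0.04,  1.16,  0.49]))
(array([  13.3,  -38.7, -246.1]), array([-0.16,  3.02,  0.49]))
```

Call:
{"name": "jog_arm", "arguments": {"plan": [[1, 0, -8, -4, 0, 0, 0], [1, 1, -20, -20, 0, 0.3, 0], [1, 3, -32, -45, 0, 0.6, 0], [1, 5, -36, -75, 0, 0.9, 0], [1, 6, -36, -105, 0, 1.2, 0]]}}

```text
time_s: 15.45
ee_pos: [0.4216, -0.1957, 0.0925]
orientation: [0.707, 0.003, 0.047, -0.706]
ft_force: [0.2, 0.1, -2.7]
opening: 0.0155
```

Call:
{"name": "jog_arm", "arguments": {"plan": [[1, 0, -1, -30, 0, 0.4, 0], [1, 2, -2, -60, 0, 0.8, 0], [1, 4, -3, -90, 0, 1.2, 0], [1, 6, -4, -115, 0, 1.6, 0], [1, 7, -4, -130, 0, 1.8, 0]]}}

```text
time_s: 16.08
ee_pos: [0.4197, -0.3262, 0.0962]
orientation: [-0.706, 0.008, -0.058, 0.706]
ft_force: [0.4, 0.0, -3.8]
opening: 0.0156
```

Run:
```python
from sf import *
env.snapshot('top');st()
print(rel([.4217,-.3357,.080],-.0926,0))
M['pan']=[box(-71,71,-43,43,0,18.5)+[0,0,40]]
```

```text
t 16.12 p [ 0.4196 -0.328   0.0961] yaw -0.0957 pitch 0.0699 down [ 0.07  -0.004 -0.998] F [-0.1 -3.  -3.8] op 0.0154 j [ 1.19  0.62 -0.76  1.96  0.59  0.73  1.57]
(array([ 1.7, 16.2, -7.5]), array([-0.14, -0.17,  4.01]))
```

Level it out above the board, then check the fit before lowering.

Call:
{"name": "jog_arm", "arguments": {"plan": [[1, 1, 4, -4, 0, 0, 1], [1, 2, 8, -7, 0, 0, 2], [1, 2, 12, -7, 0, 0, 3], [1, 2, 16, -7, 0, 0, 4], [1, 2, 16, -7, 0, 0, 4]]}}

```text
time_s: 16.75
ee_pos: [0.4228, -0.331, 0.0798]
orientation: [-0.705, 0.032, -0.032, 0.708]
ft_force: [-0.3, -0.2, -1.8]
opening: 0.0155
```

Run:
```python
from sf import *
env.snapshot('top');st()
print(rel([.4217,-.3357,.066],-.0926,0));scoopfit(26)
```

```text
t 16.8 p [ 0.4227 -0.3312  0.08  ] yaw -0.0911 pitch -0.0003 down [ 0.     0.004 -1.   ] F [-0.2  0.8 -3.2] op 0.0155 j [ 1.13  0.67 -0.73  1.9   0.61  0.8   1.55]
(array([-0.6, 13.9, -4.6]), array([-0.23,  0.09, -0.02]))
scene pred [ 0.521  -0.3402 -0.0911] fit [ 0.5156 -0.3386 -0.0668] err 0.54
```

Call:
{"name": "jog_arm", "arguments": {"plan": [[1, 0, 4, -4, -0.2, 0, 0], [1, 0, 8, -5, -0.2, 0, 0], [1, 0, 11, -5, -0.2, 0, 0], [1, 0, 13, -5, -0.2, 0, 0], [1, 0, 13.5, -5, -0.2, 0, 0]]}}

```text
time_s: 17.48
ee_pos: [0.422, -0.3365, 0.0665]
orientation: [-0.706, 0.033, -0.032, 0.706]
ft_force: [-0.4, -0.0, -2.0]
opening: 0.0157
```

Run:
```python
from sf import *
env.snapshot('top');s=env.snapshot('scene');st()
print(rel([.4217,-.3357,.0655],-.0926,0));save(s,'b5',(150,100,320,225),3.5)
```

```text
t 17.57 p [ 0.4221 -0.3365  0.0667] yaw -0.0917 pitch -0.0001 down [-0.  0. -1.] F [ 0.  -0.1 -3. ] op 0.0154 j [ 1.12  0.69 -0.71  1.9   0.63  0.78  1.54]
(array([-0.4,  1.2,  0.8]), array([-0.01,  0.05, -0.01]))
```

View pics/b5.png

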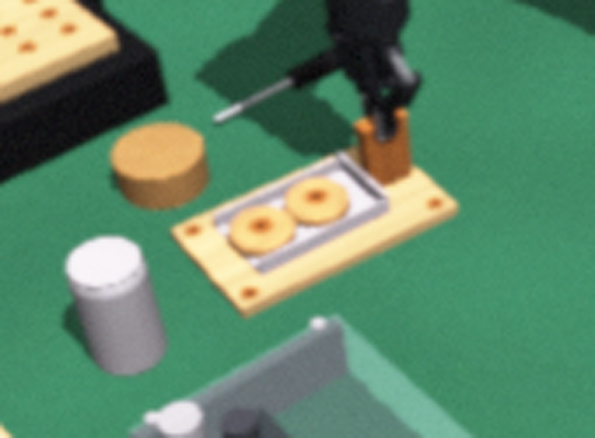

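Call:
{"name": "jog_arm", "arguments": {"plan": [[1, 0, 0.5, 0, 0, 0, 0], [1, 0, 1, 0, 0, 0, 0], [1, 0, 1.5, 0, 0, 0, 0], [1, 0, 1.5, 0, 0, 0, 0]]}}

```text
time_s: 18.08
ee_pos: [0.4221, -0.3365, 0.066]
orientation: [0.707, -0.033, 0.032, -0.706]
ft_force: [-4.0, 2.1, 9.2]
opening: 0.0154
```

Run:
```python
from mv import *
for _ in range(3): env.snapshot('top');st()
```

```text
t 18.12 p [ 0.4221 -0.3366  0.066 ] yaw -0.0918 pitch -0.0004 down [-0. -0. -1.] F [-3.8  1.5  7.4] op 0.0152 j [ 1.12  0.7  -0.71  1.9   0.63  0.78  1.54]
t 18.18 p [ 0.4221 -0.3366  0.066 ] yaw -0.0918 pitch -0.0003 down [-0.    -0.001 -1.   ] F [-3.3  1.9  8.7] op 0.0151 j [ 1.12  0.7  -0.7   1.9   0.63  0.78  1.54]
t 18.23 p [ 0.4221 -0.3366  0.066 ] yaw -0.0919 pitch -0.0003 down [-0.    -0.001 -1.   ] F [-3.7  2.3  7.7] op 0.0155 j [ 1.12  0.7  -0.7   1.9   0.63  0.78  1.54]
```

Call:
{"name": "jog_arm", "arguments": {"plan": [[0.6, 0, -0.7, 0, 0, 0, 0], [0.2, 0, -0.7, 0, 0, 0, 0], [-0.2, 0, -0.7, 0, 0, 0, 0], [-0.4, 0, -0.7, 0, 0, 0, 0], [-0.4, 0, -0.7, 0, 0, 0, 0]]}}

```text
time_s: 18.85
ee_pos: [0.4221, -0.3366, 0.0659]
orientation: [-0.706, 0.032, -0.032, 0.706]
ft_force: [0.3, -0.5, 0.5]
opening: 0.0602
```

Run:
```python
from mv import *
st()
```

```text
t 18.85 p [ 0.4221 -0.3366  0.0659] yaw -0.0918 pitch 0.0 down [ 0.  0. -1.] F [ 0.3 -0.5  0.5] op 0.0602 j [ 1.12  0.7  -0.7   1.9   0.63  0.78  1.54]
```

Call:
{"name": "jog_arm", "arguments": {"plan": [[-0.4, 0, -15, 0, 0, 0, 0], [-0.4, 0, -40, 0, 0, 0, 0], [-0.4, 0, -80, 0, 0, 0, 0], [-0.4, 0, -130, 0, 0, 0, 0], [-0.4, 0, -160, 0, 0, 0, 0]]}}

```text
time_s: 19.48
ee_pos: [0.423, -0.3367, 0.2293]
orientation: [0.707, -0.031, 0.033, -0.706]
ft_force: [0.7, -0.6, -0.4]
opening: 0.0598
```

Call:
{"name": "jog_arm", "arguments": {"plan": [[-0.4, 0, 0, 25, 0, 0, 0], [-0.4, 0, 0, 50, 0, 0, 0], [-0.4, 0, 0, 100, 0, 0, 0], [-0.4, 0, 0, 150, 0, 0, 0], [-0.4, 0, 0, 150, 0, 0, 0]]}}

```text
time_s: 20.1
ee_pos: [0.4365, -0.1831, 0.2271]
orientation: [0.707, -0.03, 0.03, -0.706]
ft_force: [-0.1, -0.1, 0.4]
opening: 0.0596
```

Run:
```python
from sf import *
S=np.load('S.npy',allow_pickle=True).item()
sc=env.snapshot('scene');tp=env.snapshot('top');st()
p=(.4221+.0987*np.cos(.0918),-.3366-.0987*np.sin(.0918),-.0918)
M['scoop']=[b+[0,0,12] for b in M['scoop']]
for s in (sc,tp):
    a=s['img'].copy()
    for nm,q in (('scoop',p),('board',(.508,-.3437,-.0926))):
        cc,_=cv2.findContours((render(s,nm,q)>.5).astype(np.uint8),0,2);cv2.drawContours(a,cc,-1,(255,0,0),1)
    s['o']=a
cv2.imwrite('pics/f.png',cv2.resize(np.hstack([sc['o'][100:330,150:350],tp['o'][90:320,300:500]])[:,:,::-1],None,fx=2,fy=2,interpolation=cv2.INTER_CUBIC))
```

```text
t 20.2 p [ 0.436  -0.1873  0.2266] yaw -0.0907 pitch 0.0005 down [ 0.    -0.001 -1.   ] F [-0.6 -0.   0.2] op 0.0599 j [ 1.09  0.38 -0.94  1.95  0.36  1.    1.46]
```

View pics/f.png

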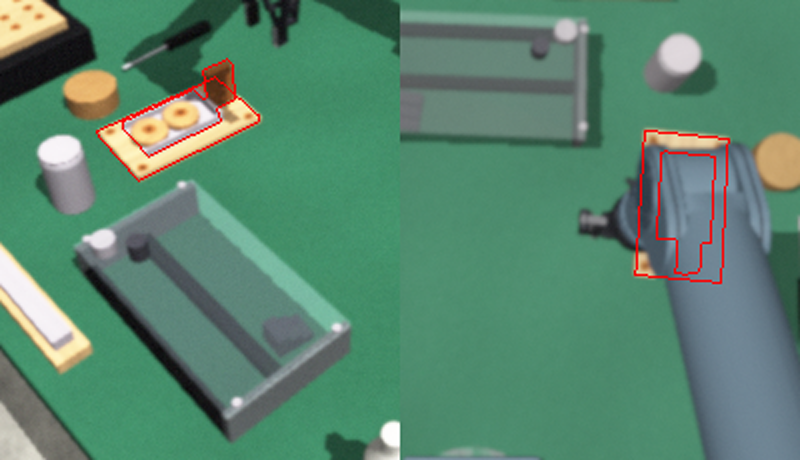

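Both wheels lie in the scoop, level and inside the board's outline. The block is still under the guard, and the gripper is clear of everything.

```bash
python3 -c "
from cell import env
print(env.hand_in())"
```

```text
the job is handed in; nothing more can be done
None
```

Both wheels are in the scoop. It sits level on the plywood board, lying along it with the whole pan on it, and I have let go. I handed the job in at about 20 s of the 72 s allowed.

**What I did:** I gripped the scoop by its handle and pushed it under the guard lip to collect the wheel in the middle lane. I backed out, shifted across, and collected the right-lane wheel the same way. I carried the scoop tilted back about 4 degrees, levelled it and set it down, then opened the gripper and moved clear. The gripper was never near a wheel.

**Last checks:**
- **Scoop and wheels:** the final scene picture shows both wheels in the pan. The expected scoop outline matches the picture and lies inside the board.
- **Bystanders:** the block is still in its lane under the guard. The bystanders visible in the final pictures look unmoved, but I did not measure them again.
- **Forces:** the highest wrist reading I saw was about 9 N vertical, when the scoop touched the board.

**Checks that fell short:** the arm hid most of the board in the last top picture, so the final placement was confirmed only from the scene camera. Two automatic outline fits of the pan came out poor (errors 0.31 and 0.54): one before the second push, the other over the board. I went by the pictures and the arm's own position instead.

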